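# Press the adapter sleeve home in the heating block

## Robot

A 6-joint arm with a two-finger parallel gripper is mounted at the origin on a cart in front of the work surface, level with it; the furniture and walls round the work are solid. World frame = base frame: x ahead of the robot, y to its left, z up, the work surface at z = 0. Lengths are in m, angles in degrees, forces in N, time in s.
With the tool pointing down it reaches from about 0.3 to 0.75 m from the base axis. Payload 8.5 kg.
Tool frame: the origin (TCP) lies midway between the tips of the shut fingers; the grasp point (between the pads) lies 19 mm behind it (env.tcp_to_grasp is the z of the grasp point in the tool frame, in m); z points along the fingers, y is the line along which they close (so a half turn about z gives the same grasp; the last joint's range is limited). The gripper opens to 85 mm and grips with 20 to 120 N. Pads are 22 mm wide; open, the fingers measure 114 mm over their backs; the gripper's body (76 mm by 85 mm) begins 54 mm behind the grasp point. The pads swing forward as they close: fully open they stand 13 mm farther back than shut.
Start: joints at [-87.164, 21.807, 74.336, -0, 83.858, -12.336], TCP at [0.144, -0.531, 0.231] pointing down, gripper open.
Joint ranges: [-178.18, 178.18], [-50.72, 133.34], [12.68, 142.11], [-81.47, 261.47], [9.98, 163.14], [-165.26, 165.26]. Speed limits (degrees/s): [136.94, 136.94, 180, 180, 180, 180].

## Interface

Orientations are given as a 3x3 rotation matrix whose columns are the frame's x, y, z axes.
In Python, from rig import env, imaging, job, models gives the robot as it stands. The module is installed in compiled form; this text tells all that it offers.
- The arm moves only by the tool jog_arm, never from a script. Its argument "plan" is text: rows parted by semicolons, each of 7 numbers parted by spaces: the turn, a rotation vector about the tool's x, y, z in degrees, then the shift along the tool's x, y, z in cm, then the closure in counts, from 0 (fully open) to 255 (shut). In form: rx ry rz x y z claw; .... A call has 1 to 10 rows; each row shifts and turns the commanded pose from where the row before left it, along the tool's axes as they then stand; what a row does not reach is not made up. A row lasts 1/12 s, in which the tool goes at most 41.7 mm and 7.16 degrees, less where a joint would pass 70% of its speed; a pose out of reach is approached as far as the arm can. A call with a gripper value outside its range is refused whole. The fingers move at their own pace and stop on an object; "grip_force" is the grip in N (left out, the last holds). Time passes only in rows, so rows that do not move let the fingers close. It gives the time, the measured TCP pose, the force, the opening and the grip force at its end, in the units of the state.
- env.observe(): the state, without advancing time (a new reading comes with each control period).
- imaging.get_image(name): name is "scene" or "top"; returns a dict with "pixels" (384x512x3 uint8, red, green, blue), "depth" (384x512 float32, m along the optical axis (not along the pixel's ray), 0 where there is no reading), "fov_y" (degrees; the focal length in pixels is half the picture's height over the tangent of half this angle, whatever the lens; pixels are square), "cx", "cy" (the principal point, pixels), "world_from_camera" (4x4, takes a point from camera to world coordinates). Camera axes: x right, y down, z forward; pixel columns grow to the right and rows downward; lengths in m; the calibration is good to about 2 mm. A picture is of the moment at which its call begins.
- job.close_job(): hands the job in; it is judged then, once.
Trained networks look in the newest picture that a camera, given by its name, has taken for a name from the list of things; names that differ only in an ending like _2 or _b are one class to them, and where a whole thing is asked for, a point or a joint stands for the part that bears it (a point fixed in the world has none). Each returns a list of dicts, best first, with "confidence" (0 to 1); they miss things now and then, are a little off and sometimes report something else, mostly with a low value. They report only what shows in the picture. A call takes as long as a camera call. They do not tell look-alikes from the thing itself.
- models.outline_of(camera, query): "region" (384x512 bool, what is visible of it) and "bbox" ([centre column, centre row, width, height] in pixels, round what is visible of it).
- models.tip_of(camera, query): "at" ([column, row] in pixels: a listed point, or the origin of a listed thing).
The state is a dict: "time_s": time; "q": joint angles; "qvel": joint speeds; "joint_efforts": joint torques, N m; "position": TCP position; "tool_rot": TCP orientation; "ft_force": force on the tool from outside, world axes, zero at the start; "wrist_torque": the same for the moment, N m; "grip_width": finger opening in m; "gripper_force": force on a finger pad.
Only numpy, scipy, OpenCV 4.12 (cv2) and the standard library are available. Lean on these libraries where they do the work, as an engineer would, in place of code of your own. Each camera call takes 0.05 s, during which the arm holds its last target. There are 200 camera calls.

## Task

Take the loose wide brass adapter sleeve and press it barrel-down into the empty well of the dry-block heater until its flange sits flush on the aluminium block all round, so that it conducts heat, then let go of it. The fit is stiff and the sprung block gives way, so press steadily until you feel the flange bottom, but never harder than 30 N. Leave the thin spare sleeve, beaker, bottle and timer where they stand.

Things in the scene. Friction and masses are not known exactly. Their poses are not given: they have to be found in the camera images.
- sleeve_center (a point): Wide brass adapter sleeve, the one to fit, loose and upright on the bench; point on its axis half-way up, 30 mm above its foot; z up. From the foot up: barrel 26 mm diameter, 24 mm long, its lowest 8 mm rounded in to 22 mm; flange 46 mm diameter, 6 mm thick (24 to 30 mm); grip collar 24 mm diameter, 30 mm tall (30 to 60 mm). About 120 g. Pinch the collar; fingertips may push on the flange's top.
- sleeve_shoulder (a point): Point on the same sleeve's axis in the plane of the flange's underside (its shoulder), 24 mm above the foot; it coincides with well_mouth when the sleeve is home.
- well_mouth (a point): Centre of the mouth of the empty well in the block's upper face; z up out of the well. 27 mm diameter, 30 mm deep, 2 mm chamfer. 5 to 23 mm down, four small spring tongues reach 1.5 mm into the barrel's path: it enters freely for about 5 mm, then must be pressed on against their drag (some 5 to 18 N) until the shoulder meets the block. It stays where it is left.
- block_top (a point): Centre of the aluminium block's upper face, 70 x 142 mm, 95 mm above the bench. The empty well lies 38 mm along its -y axis (the block's length); 38 mm along +y a thin sleeve is already seated for good (flange 36 mm, collar 18 mm in diameter, top 36 mm above the block). The x axis points away from the front with display and dial.
- heater: Grey housing of the dry-block heater, fixed, 112 x 170 mm, 48 mm high; origin under its centre. The block rides on soft springs in it: block and well give way by up to about 10 mm under the pressing force, by an amount that differs each time, and come back when released. Once the shoulder has met the block, the force keeps rising as one pushes further.
- thin_sleeve_center (a point): Thin brass spare sleeve, loose and upright on the bench, of the same height (60 mm) but with barrel and collar diameter 18 mm and flange diameter 36 mm; this point is on its axis half-way up. Must be left alone.
- beaker: Small clear beaker, 54 mm diameter, 68 mm tall, origin at the centre of its underside. Leave alone.
- bottle: Dark-capped small bottle, 50 mm diameter, 106 mm tall, origin at the centre of its underside. Leave alone.
- timer: Flat bench timer, 64 x 64 x 24 mm, origin at the centre of its underside. Leave alone.
- block (a joint): How far the aluminium block is pressed into the stiff mount under it, m: 0.00015 at rest and 0.00004 more for each N that presses on it, so 0.0014 at 30 N (a small movement beside the readings' noise). The soft springs under that mount are not part of this value.
Things that resemble listed ones, but are neither listed nor needed, are in the scene too. Leave any red look-alike of the part that bears sleeve_center alone.

How it is judged:
By the outcome, as a careful person would: the job done as asked, in the order asked, and still so for the second after the job is handed in, with the robot touching nothing.
It also fails if it takes over 70 s, if anything falls off the work surface, if the arm or the gripper's body presses on something with over 40 N, if the wrist force passes 120 N, or if a joint passes its speed limit or range.

## Working session

There is one attempt and no reset: what is moved stays moved. The work goes in short steps, Python scripts to look and compute and a tool call to move; the robot and the scene stay as the last step left them, time stands still between calls to the robot, and variables do not carry over. Pictures are saved under pics/ and viewed, at most 10 in all, crops included, and the job is handed in when it is done.

Besides the shell and the picture viewer there is one more tool, called after "Emit:" as a command line: name --argument value ..., lists and objects as JSON in quotes. jog_arm: Moves the arm, as the interface text tells. Its arguments: {"type":"object","properties":{"plan":{"type":"string"},"grip_force":{"type":"number"}},"required":["plan"]}

```bash
mkdir -p pics; cat > h.py <<'E'
import numpy as np, cv2
from rig import env, imaging, job, models
def world(im,u,v,d):
    f=im["pixels"].shape[0]/2/np.tan(np.radians(im["fov_y"])/2)
    p=np.array([(u-im["cx"])/f*d,(v-im["cy"])/f*d,d,1.0]); return (im["world_from_camera"]@p)[:3]
def cloud(im):
    f=im["pixels"].shape[0]/2/np.tan(np.radians(im["fov_y"])/2)
    v,u=np.mgrid[:384,:512]; d=im["depth"]
    P=np.stack([(u-im["cx"])/f*d,(v-im["cy"])/f*d,d,np.ones_like(d)],-1)@im["world_from_camera"].T
    P[d==0]=np.nan
    return P[...,:3]
def save(a,n): cv2.imwrite("pics/"+n,cv2.cvtColor(a,cv2.COLOR_RGB2BGR))
E
python3 - <<'E'
from h import *
np.set_printoptions(precision=3,suppress=True)
out=[]
for c in("scene","top"):
    im=imaging.get_image(c); out.append(im["pixels"]); P=cloud(im)
    print(c,im["world_from_camera"][:3,3],im["fov_y"])
    for q in("sleeve_center","well_mouth","block_top","heater","thin_sleeve_center"):
        for r in models.tip_of(c,q)[:4]:
            u,v=np.round(r["at"]).astype(int); print(q,round(r["confidence"],2),(u,v),P[min(v,383),min(u,511)])
    save(im["pixels"],c+"0.png")
print(env.observe()["position"],env.observe()["tool_rot"],env.tcp_to_grasp)
E
```

```text
scene [-0.085 -1.173  0.636] 44.082469951592046
sleeve_center 0.51 (np.int64(212), np.int64(177)) [ 0.455 -0.111  0.049]
well_mouth 0.9 (np.int64(275), np.int64(189)) [ 0.522 -0.321  0.082]
well_mouth 0.57 (np.int64(243), np.int64(263)) [ 0.338 -0.462  0.019]
block_top 0.6 (np.int64(265), np.int64(182)) [ 0.509 -0.296  0.095]
heater 0.88 (np.int64(264), np.int64(214)) [ 0.467 -0.353  0.044]
thin_sleeve_center 0.49 (np.int64(204), np.int64(216)) [ 0.353 -0.254  0.028]
top [ 0.348 -0.299  0.935] 50.10922533789907
sleeve_center 0.78 (np.int64(163), np.int64(180)) [ 0.466 -0.098  0.031]
sleeve_center 0.57 (np.int64(162), np.int64(226)) [ 0.364 -0.103  0.062]
well_mouth 0.78 (np.int64(269), np.int64(152)) [ 0.519 -0.332  0.064]
well_mouth 0.38 (np.int64(248), np.int64(152)) [ 0.514 -0.287  0.095]
block_top 0.83 (np.int64(249), np.int64(154)) [ 0.509 -0.289  0.097]
heater 0.81 (np.int64(250), np.int64(163)) [ 0.491 -0.291  0.096]
thin_sleeve_center 0.58 (np.int64(233), np.int64(229)) [ 0.356 -0.251  0.021]
[ 0.144 -0.531  0.231] [[ 0.965  0.262 -0.   ]
 [ 0.262 -0.965 -0.   ]
 [-0.     0.    -1.   ]] -0.0187
```

View pics/scene0.png

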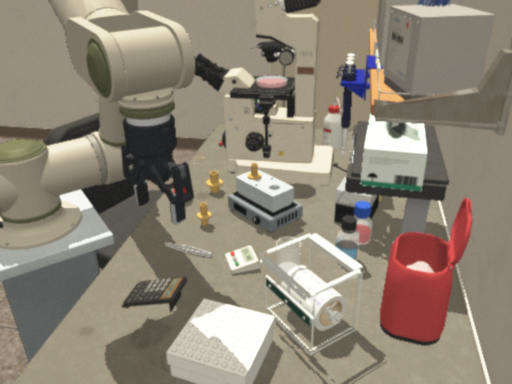

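View pics/top0.png

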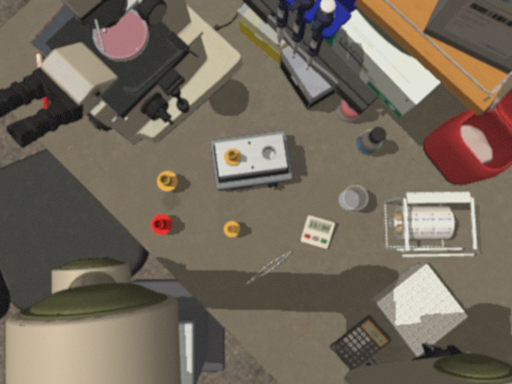

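The top image shows a wide brass sleeve at (167,181), a small brass sleeve at (232,229), a red look-alike at (162,225), and a seated thin sleeve at (233,157). The empty well is at (269,153). The brass sleeve at (167,181) is the one meant, because it is the wide one and it isn't red. I'll confirm that in a crop and measure it.

```bash
python3 - <<'E'
from h import *
np.set_printoptions(precision=4,suppress=True)
im=imaging.get_image("top"); P=cloud(im); px=im["pixels"]
hsv=cv2.cvtColor(px,cv2.COLOR_RGB2HSV)
brass=((hsv[...,0]>8)&(hsv[...,0]<28)&(hsv[...,1]>130)).astype(np.uint8)
for n,(u0,v0) in {"wide":(167,181),"thin":(232,229),"seated":(233,157)}.items():
    m=np.zeros_like(brass); m[v0-18:v0+18,u0-18:u0+18]=1
    m=(m&brass)>0; Z=P[...,2]; base=.095 if n=="seated" else 0
    for nm,a,b in(("top",.02 if base else .05,.08),("flange",.003 if base else .02,.018 if base else .04)):
        s=m&(Z-base>a)&(Z-base<b); Q=P[s]
        if len(Q)>4:
            (cx,cy),r=cv2.minEnclosingCircle(Q[:,:2].astype(np.float32)); print(n,nm,len(Q),np.median(Q[:,2]),(cx,cy),2*r,Q[:,:2].mean(0))
# block top
Z=P[...,2]; m=np.zeros(Z.shape,bool); m[120:200,195:310]=1
s=(m&(Z>.088)&(Z<.102)&(hsv[...,1]<80)).astype(np.uint8)
n,l,st,ce=cv2.connectedComponentsWithStats(s); k=1+st[1:,4].argmax(); Q=P[l==k]
r=cv2.minAreaRect((Q[:,:2]*1000).astype(np.float32)); print("block",r,np.median(Q[:,2]))
for q in("well_mouth","sleeve_center","block_top"): print(q,[(t["at"],t["confidence"]) for t in models.tip_of("top",q)[:2]])
# well mouth: dark pixels, at plane z=.095
f=192/np.tan(np.radians(im["fov_y"])/2); print("f",f)
print((P[145:162,262:278:1,2]*1000).round())
# heights around sleeve >70mm
d=np.hypot(P[...,0]-.466,P[...,1]+.105); s=(Z>.03)&(d<.16)&(d>.03); Q=P[s]; 
ang=np.degrees(np.arctan2(Q[:,1]+.105,Q[:,0]-.466))
for a in range(-180,180,30):
    t=(ang>=a)&(ang<a+30)
    if t.any(): print(a,d[s][t].min(),Q[t,2].max())
c=cv2.resize(px[120:250,140:310],None,fx=4.5,fy=4.5,interpolation=cv2.INTER_CUBIC); save(c,"crop1.png")
E
```

```text
wide top 66 0.059124769163692414 (0.46468380093574524, -0.10594214498996735) 0.02393987961113453 [ 0.4646 -0.1065]
wide flange 244 0.029970171366106246 (0.46439626812934875, -0.10573486238718033) 0.04614109918475151 [ 0.4632 -0.108 ]
thin top 32 0.05921076869442926 (0.3566038906574249, -0.2484731525182724) 0.01754169911146164 [ 0.3566 -0.2482]
thin flange 172 0.029858340632565317 (0.3564257025718689, -0.24830545485019684) 0.03540579229593277 [ 0.3568 -0.2485]
seated top 55 0.12905381752183354 (0.5033830404281616, -0.2547276020050049) 0.018170204013586044 [ 0.5029 -0.2547]
seated flange 123 0.10127823336146113 (0.5027720332145691, -0.255195677280426) 0.03164748474955559 [ 0.5001 -0.2557]
block ((508.4471740722656, -292.46966552734375), (70.89131927490234, 142.04318237304688), 7.1181230545043945) 0.09492466218753837
well_mouth [([269.5, 150.7], 0.65)]
sleeve_center [([166.1, 179.6], 0.82), ([161.6, 222.1], 0.69)]
block_top [([248.3, 154.1], 0.95)]
f 410.7227687790098
[[95. 92. 94. 95. 94. 95. 94. 94. 93. 93. 94. 95. 96. 97. 94. 98.]
 [97. 96. 96. 96. 93. 94. 90. 92. 92. 94. 95. 95. 93.
[... 709 characters left out ...]
 69. 62. 67. 66. 68. 95. 96. 95. 93. 95.]
 [96. 96. 94. 92. 67. 65. 68. 67. 65. 63. 90. 93. 94. 96. 98. 93.]
 [93. 93. 95. 94. 95. 95. 94. 95. 95. 96. 94. 96. 96. 95. 94. 94.]
 [97. 95. 94. 94. 98. 93. 94. 97. 94. 98. 93. 98. 97. 94. 93. 96.]
 [95. 96. 93. 94. 94. 95. 95. 96. 93. 97. 96. 96. 94. 95. 94. 95.]]
-180 0.0801154651866975 0.06214235098743215
-120 0.10850384137155603 0.08930125791612642
-90 0.1056307092328721 0.13427566344724318
-60 0.11511606413743088 0.09732840590675629
-30 0.10603183885797224 0.27569049590887507
0 0.08190892720914711 0.38231975005713315
30 0.11353274222116315 0.3156998523219551
60 0.12343204409246888 0.3438861409604901
150 0.07587331800507546 0.06352363375562498
```

View pics/crop1.png

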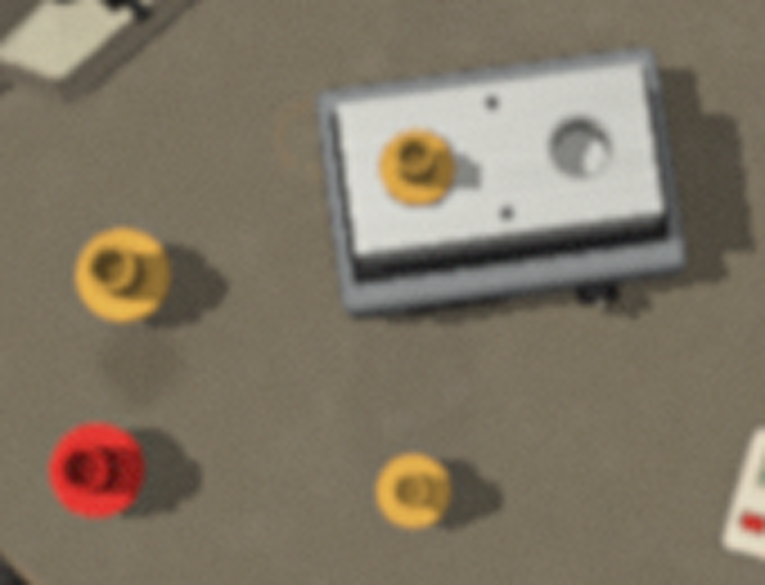

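The crop shows the wide brass sleeve at crop (122,275). Its flange is about 93 px, the same as the red one's and larger than the thin one's 73 px, and it measures 46 mm, so this is the target. The empty well is at crop (580,147). I'll move above the sleeve with the gripper aligned to the block axes.

Emit:
jog_arm --plan "0 0 3.75 0 0 0 0;0 0 3.75 0 0 0 0;0 0 0 2.6 -2.7 0 0;0 0 0 2.6 -2.7 0 0;0 0 0 2.6 -2.7 0 0;0 0 0 2.6 -2.7 0 0;0 0 0 2.6 -2.7 0 0;0 0 0 2.6 -2.7 0 0;0 0 0 2.6 -2.7 0 0;0 0 0 2.6 -2.7 0 0" --grip_force 60

```text
time_s: 1.63
position: [0.3219, -0.2874, 0.2315]
tool_rot: [[0.991, 0.133, 0.0], [0.133, -0.991, -0.0], [0.0, 0.001, -1.0]]
ft_force: [1.2, -0.5, -0.3]
grip_width: 0.0855
gripper_force: 0.0
```

Emit:
jog_arm --plan "0 0 0 2.6 -2.7 0 0;0 0 0 2.6 -2.7 0 0;0 0 0 2.6 -2.7 0 0;0 0 0 2.6 -2.7 0 0;0 0 0 2.6 -2.7 0 0;0 0 0 1 -1 0 0;0 0 0 0 0 0 0;0 0 0 0 0 0 0;0 0 0 0 0 0 0"

```text
time_s: 2.38
position: [0.4403, -0.1272, 0.2313]
tool_rot: [[0.991, 0.133, -0.0], [0.133, -0.991, -0.0], [-0.0, 0.0, -1.0]]
ft_force: [1.0, -0.2, 1.0]
grip_width: 0.0853
gripper_force: 0.0
```

```bash
cat >> h.py <<'E'
def delta(tgt):
    o=env.observe(); R=np.array(o["tool_rot"]); p=np.array(o["position"])
    print("pos",p.round(4),"tool shift cm",(R.T@(np.array(tgt)-p)*100).round(2),"xang",np.degrees(np.arctan2(R[1,0],R[0,0])).round(2),"z",R[:,2].round(4),"F",np.round(o["ft_force"],1),"w",o["grip_width"],"t",o["time_s"])
E
python3 -c "
from h import *
delta([.4647,-.1060,.034])"
```

```text
pos [ 0.4403 -0.1272  0.2313] tool shift cm [ 2.71 -1.78 19.73] xang 7.65 z [-2.e-04 -2.e-04 -1.e+00] F [ 1.  -0.2  1. ] w 0.0852648374567843 t 2.3833
```

Emit:
jog_arm --plan "0 0 0 2.7 -1.8 0 0;0 0 0 0 0 3 0;0 0 0 0 0 3 0;0 0 0 0 0 3 0;0 0 0 0 0 3 0;0 0 0 0 0 0 0;0 0 0 0 0 0 0"

```text
time_s: 2.97
position: [0.4644, -0.106, 0.1112]
tool_rot: [[0.991, 0.132, -0.002], [0.132, -0.991, 0.001], [-0.002, -0.001, -1.0]]
ft_force: [0.2, 0.0, -0.1]
grip_width: 0.0852
gripper_force: 0.0
```

```bash
python3 - <<'E'
from h import *
delta([.4647,-.1060,.034])
im=imaging.get_image("scene"); t=imaging.get_image("top")
a=cv2.resize(im["pixels"][110:230,140:270],None,fx=3,fy=3); b=cv2.resize(t["pixels"][120:240,110:240],None,fx=3,fy=3)
save(np.hstack([a,b]),"s1.png")
E
```

```text
pos [ 0.4644 -0.106   0.1112] tool shift cm [0.05 0.01 7.72] xang 7.57 z [-0.0021  0.001  -1.    ] F [ 0.2  0.  -0.1] w 0.08517138911534752 t 2.9667
```

View pics/s1.png

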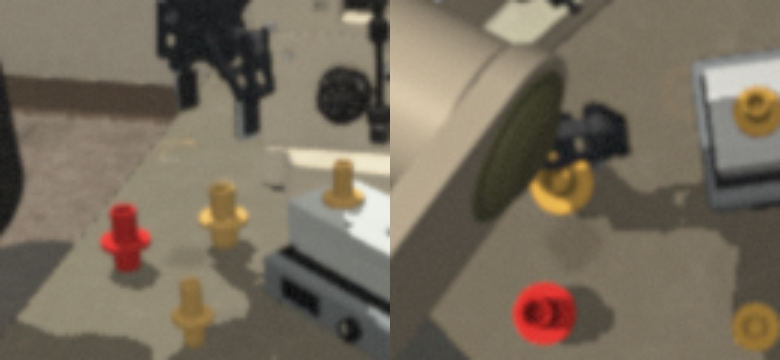

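The gripper hangs open above the brass sleeve, which is at left crop (222,215), with the fingers to either side of it. I'll descend and grip.

Emit:
jog_arm --plan "0 0 0 0 0 2.5 0;0 0 0 0 0 2.5 0;0 0 0 0 0 2.0 0;0 0 0 0 0 0.6 0;0 0 0 0 0 0 60;0 0 0 0 0 0 110;0 0 0 0 0 0 150;0 0 0 0 0 0 180;0 0 0 0 0 0 255;0 0 0 0 0 0 255"

```text
time_s: 3.9
position: [0.4656, -0.1054, 0.0363]
tool_rot: [[0.991, 0.134, 0.002], [0.134, -0.991, -0.001], [0.002, 0.001, -1.0]]
ft_force: [-1.4, -0.6, 5.4]
grip_width: 0.0221
gripper_force: 58.3
```

Emit:
jog_arm --plan "0 0 0 0 0 0 255;0 0 0 0 0 0 255;0 0 0 0 0 0 255;0 0 0 0 0 0 255"

```text
time_s: 4.23
position: [0.4656, -0.1055, 0.0363]
tool_rot: [[0.991, 0.134, 0.002], [0.134, -0.991, -0.001], [0.002, 0.001, -1.0]]
ft_force: [-1.3, 0.4, 7.1]
grip_width: 0.0221
gripper_force: 58.3
```

```bash
python3 -c "
from h import *
delta([.4647,-.1060,.034])"
```

```text
pos [ 0.4656 -0.1055  0.0363] tool shift cm [-0.09  0.04  0.23] xang 7.68 z [ 0.0019 -0.001  -1.    ] F [-1.3  0.4  7.1] w 0.022074368677772873 t 4.2333
```

Emit:
jog_arm --plan "0 0 0 0 0 -1 255;0 0 0 0 0 -2 255;0 0 0 0 0 -3 255;0 0 0 0 0 -3 255;0 0 0 0 0 -3 255;0 0 0 0 0 -3 255;0 0 0 0 0 0 255;0 0 0 0 0 0 255"

```text
time_s: 4.9
position: [0.4653, -0.1052, 0.1865]
tool_rot: [[0.991, 0.134, 0.003], [0.134, -0.991, -0.001], [0.003, 0.002, -1.0]]
ft_force: [-0.2, 0.5, -2.5]
grip_width: 0.0225
gripper_force: 58.9
```

```bash
python3 -c "
from h import *
delta([.5133,-.3302,.186])"
```

```text
pos [ 0.4653 -0.1052  0.1865] tool shift cm [ 1.76 22.94  0.1 ] xang 7.68 z [ 0.0028 -0.0014 -1.    ] F [-0.2  0.5 -2.5] w 0.02253678279194346 t 4.9
```

Emit:
jog_arm --plan "0 0 0 0.2 2.5 0 255;0 0 0 0.2 3 0 255;0 0 0 0.2 3 0 255;0 0 0 0.2 3 0 255;0 0 0 0.2 3 0 255;0 0 0 0.2 3 0 255;0 0 0 0.2 3 0 255;0 0 0 0.35 2.4 0 255;0 0 0 0 0 2 255;0 0 0 0 0 1.5 255"

```text
time_s: 5.73
position: [0.5123, -0.3307, 0.1474]
tool_rot: [[0.991, 0.132, -0.002], [0.132, -0.991, 0.002], [-0.002, -0.002, -1.0]]
ft_force: [0.1, 1.0, -2.7]
grip_width: 0.0221
gripper_force: 59.1
```

Emit:
jog_arm --plan "0 0 0 0 0 0 255;0 0 0 0 0 0 255;0 0 0 0 0 0 255"

```text
time_s: 5.98
position: [0.513, -0.3296, 0.1505]
tool_rot: [[0.991, 0.134, -0.0], [0.134, -0.991, 0.0], [-0.0, -0.0, -1.0]]
ft_force: [-1.1, -0.9, -0.4]
grip_width: 0.022
gripper_force: 59.1
```

```bash
python3 - <<'E'
from h import *
delta([.5133,-.3302,.150])
im=imaging.get_image("scene"); t=imaging.get_image("top")
P=cloud(im); hsv=cv2.cvtColor(im["pixels"],cv2.COLOR_RGB2HSV)
br=(hsv[...,0]>8)&(hsv[...,0]<28)&(hsv[...,1]>110)
d=np.hypot(P[...,0]-.513,P[...,1]+.330)<.035
s=br&d&(P[...,2]>.1); Q=P[s]; v,u=np.nonzero(s); print(len(Q),u.min(),u.max(),v.min(),v.max())
C=im["world_from_camera"][:3,3]
from scipy.optimize import least_squares
for lo,hi,r in((.110,.1335,.013),(.138,.142,.023),(.146,.17,.012)):
    B=Q[(Q[:,2]>lo)&(Q[:,2]<hi)]
    if len(B)>8:
        o=least_squares(lambda c:np.hypot(B[:,0]-c[0],B[:,1]-c[1])-r,[.52,-.32],loss="soft_l1",f_scale=.001); print(lo,len(B),o.x.round(4),B[:,2].min())
a=cv2.resize(im["pixels"][130:230,215:315],None,fx=4,fy=4); b=cv2.resize(t["pixels"][100:200,200:300],None,fx=4,fy=4)
save(np.hstack([a,b]),"s2.png")
E
```

```text
pos [ 0.513  -0.3296  0.1505] tool shift cm [0.02 0.06 0.05] xang 7.69 z [-1.e-04  1.e-04 -1.e+00] F [-1.1 -0.9 -0.4] w 0.0220431102142908 t 5.9833
200 265 282 155 180
0.11 40 [ 0.4986 -0.3496] 0.11989819820193137
0.146 51 [ 0.4902 -0.3335] 0.1460777617408981
```

View pics/s2.png

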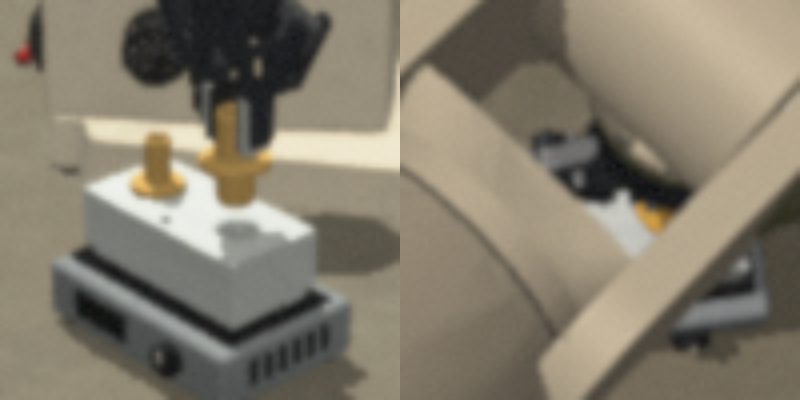

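The left crop shows the sleeve hanging upright in the grip, its barrel centred at about (236,185), directly over the well at (238,232). I'll nudge it slightly and lower it while watching the force.

Emit:
jog_arm --plan "0 0 0 0.08 0.05 0.5 255;0 0 0 0 0 0.5 255;0 0 0 0 0 0.4 255;0 0 0 0 0 0.3 255;0 0 0 0 0 0.2 255;0 0 0 0 0 0.2 255;0 0 0 0 0 0 255"

```text
time_s: 6.67
position: [0.5136, -0.3301, 0.1289]
tool_rot: [[0.991, 0.133, -0.001], [0.133, -0.991, 0.0], [-0.0, -0.0, -1.0]]
ft_force: [0.5, -0.1, -1.0]
grip_width: 0.0221
gripper_force: 59.1
```

Emit:
jog_arm --plan "0 0 0 0 0 0.1 255;0 0 0 0 0 0.1 255;0 0 0 0 0 0.1 255;0 0 0 0 0 0 255"

```text
time_s: 7.0
position: [0.5137, -0.3301, 0.1262]
tool_rot: [[0.991, 0.133, -0.0], [0.133, -0.991, 0.0], [-0.0, -0.0, -1.0]]
ft_force: [0.7, 0.2, -1.9]
grip_width: 0.0222
gripper_force: 59.1
```

Emit:
jog_arm --plan "0 0 0 0 0 0.1 255;0 0 0 0 0 0.1 255;0 0 0 0 0 0.1 255;0 0 0 0 0 0.1 255;0 0 0 0 0 0 255"

```text
time_s: 7.42
position: [0.5138, -0.3302, 0.1221]
tool_rot: [[0.991, 0.134, -0.0], [0.134, -0.991, 0.0], [-0.0, -0.0, -1.0]]
ft_force: [0.3, 0.1, -0.8]
grip_width: 0.0219
gripper_force: 59.1
```

Emit:
jog_arm --plan "0 0 0 0 0 0.1 255;0 0 0 0 0 0.1 255;0 0 0 0 0 0.1 255;0 0 0 0 0 0 255"

```text
time_s: 7.75
position: [0.514, -0.3303, 0.1197]
tool_rot: [[0.991, 0.134, 0.001], [0.134, -0.991, -0.001], [0.001, 0.001, -1.0]]
ft_force: [0.1, 0.6, 2.9]
grip_width: 0.0221
gripper_force: 59.5
```

Emit:
jog_arm --plan "0 0 0 0 0 0.1 255;0 0 0 0 0 0.1 255;0 0 0 0 0 0.1 255;0 0 0 0 0 0 255"

```text
time_s: 8.08
position: [0.514, -0.3303, 0.1166]
tool_rot: [[0.991, 0.134, 0.001], [0.134, -0.991, -0.001], [0.001, 0.001, -1.0]]
ft_force: [1.0, -0.2, 5.3]
grip_width: 0.0217
gripper_force: 59.7
```

Emit:
jog_arm --plan "0 0 0 0 0 0.1 255;0 0 0 0 0 0.1 255;0 0 0 0 0 0.1 255;0 0 0 0 0 0 255"

```text
time_s: 8.42
position: [0.5139, -0.3302, 0.1136]
tool_rot: [[0.991, 0.134, 0.001], [0.134, -0.991, -0.0], [0.0, 0.001, -1.0]]
ft_force: [0.2, 0.4, 4.5]
grip_width: 0.022
gripper_force: 59.9
```

Emit:
jog_arm --plan "0 0 0 0 0 0.1 255;0 0 0 0 0 0.1 255;0 0 0 0 0 0.1 255;0 0 0 0 0 0 255"

```text
time_s: 8.75
position: [0.514, -0.3304, 0.1108]
tool_rot: [[0.991, 0.134, 0.001], [0.134, -0.991, -0.001], [0.001, 0.001, -1.0]]
ft_force: [0.1, 0.6, 7.0]
grip_width: 0.0221
gripper_force: 59.9
```

Emit:
jog_arm --plan "0 0 0 0 0 0.1 255;0 0 0 0 0 0.1 255;0 0 0 0 0 0.1 255;0 0 0 0 0 0 255"

```text
time_s: 9.08
position: [0.5141, -0.3305, 0.1081]
tool_rot: [[0.991, 0.134, 0.001], [0.134, -0.991, -0.001], [0.001, 0.002, -1.0]]
ft_force: [0.1, -0.1, 9.2]
grip_width: 0.0224
gripper_force: 60.1
```

Emit:
jog_arm --plan "0 0 0 0 0 0.1 255;0 0 0 0 0 0.1 255;0 0 0 0 0 0 255"

```text
time_s: 9.33
position: [0.5141, -0.3305, 0.1063]
tool_rot: [[0.991, 0.134, 0.002], [0.134, -0.991, -0.002], [0.001, 0.002, -1.0]]
ft_force: [-0.3, 0.7, 10.5]
grip_width: 0.0222
gripper_force: 60.1
```

Emit:
jog_arm --plan "0 0 0 0 0 0.1 255;0 0 0 0 0 0.1 255;0 0 0 0 0 0 255"

```text
time_s: 9.58
position: [0.5142, -0.3306, 0.1044]
tool_rot: [[0.991, 0.134, 0.002], [0.134, -0.991, -0.002], [0.002, 0.002, -1.0]]
ft_force: [-0.6, -0.7, 11.2]
grip_width: 0.0223
gripper_force: 60.2
```

Emit:
jog_arm --plan "0 0 0 0 0 0.1 255;0 0 0 0 0 0.1 255;0 0 0 0 0 0 255"

```text
time_s: 9.83
position: [0.5143, -0.3307, 0.1026]
tool_rot: [[0.991, 0.134, 0.002], [0.134, -0.991, -0.002], [0.002, 0.002, -1.0]]
ft_force: [0.4, 0.4, 11.6]
grip_width: 0.0222
gripper_force: 60.4
```

Emit:
jog_arm --plan "0 0 0 0 0 0.1 255;0 0 0 0 0 0 255"

```text
time_s: 10.0
position: [0.5143, -0.3307, 0.1017]
tool_rot: [[0.991, 0.133, 0.002], [0.133, -0.991, -0.002], [0.002, 0.002, -1.0]]
ft_force: [0.7, -0.2, 12.8]
grip_width: 0.022
gripper_force: 60.5
```

Emit:
jog_arm --plan "0 0 0 0 0 0.1 255;0 0 0 0 0 0 255"

```text
time_s: 10.17
position: [0.5143, -0.3307, 0.101]
tool_rot: [[0.991, 0.133, 0.002], [0.134, -0.991, -0.002], [0.002, 0.002, -1.0]]
ft_force: [0.2, 0.3, 14.4]
grip_width: 0.0219
gripper_force: 60.7
```

Emit:
jog_arm --plan "0 0 0 0 0 0.1 255;0 0 0 0 0 0 255"

```text
time_s: 10.33
position: [0.5143, -0.3307, 0.1002]
tool_rot: [[0.991, 0.134, 0.002], [0.134, -0.991, -0.002], [0.002, 0.003, -1.0]]
ft_force: [-2.0, 1.0, 16.3]
grip_width: 0.0223
gripper_force: 60.8
```

Emit:
jog_arm --plan "0 0 0 0 0 0.1 255;0 0 0 0 0 0 255"

```text
time_s: 10.5
position: [0.5143, -0.3307, 0.0994]
tool_rot: [[0.991, 0.134, 0.002], [0.134, -0.991, -0.002], [0.002, 0.003, -1.0]]
ft_force: [-1.2, 1.9, 18.3]
grip_width: 0.0219
gripper_force: 61.0
```

Emit:
jog_arm --plan "0 0 0 0 0 0.1 255;0 0 0 0 0 0 255"

```text
time_s: 10.67
position: [0.5143, -0.3308, 0.0986]
tool_rot: [[0.991, 0.133, 0.003], [0.133, -0.991, -0.003], [0.002, 0.003, -1.0]]
ft_force: [-2.0, 1.6, 19.5]
grip_width: 0.0222
gripper_force: 61.1
```

Emit:
jog_arm --plan "0 0 0 0 0 0.1 255;0 0 0 0 0 0 255"

```text
time_s: 10.83
position: [0.5144, -0.3307, 0.0978]
tool_rot: [[0.991, 0.134, 0.003], [0.134, -0.991, -0.003], [0.002, 0.003, -1.0]]
ft_force: [-2.4, 2.4, 20.5]
grip_width: 0.0223
gripper_force: 61.2
```

Emit:
jog_arm --plan "0 0 0 0 0 0.1 255;0 0 0 0 0 0 255"

```text
time_s: 11.0
position: [0.5144, -0.3308, 0.097]
tool_rot: [[0.991, 0.134, 0.003], [0.134, -0.991, -0.003], [0.002, 0.003, -1.0]]
ft_force: [-3.2, 2.2, 22.6]
grip_width: 0.0223
gripper_force: 61.4
```

Emit:
jog_arm --plan "0 0 0 0 0 0.1 255;0 0 0 0 0 0 255"

```text
time_s: 11.17
position: [0.5144, -0.3308, 0.0962]
tool_rot: [[0.991, 0.134, 0.003], [0.134, -0.991, -0.003], [0.003, 0.003, -1.0]]
ft_force: [-3.2, 2.3, 22.7]
grip_width: 0.0221
gripper_force: 61.5
```

```bash
python3 - <<'E'
from h import *
im=imaging.get_image("scene"); delta([.5143,-.3307,.098])
save(cv2.resize(im["pixels"][140:230,220:310],None,fx=6,fy=6,interpolation=cv2.INTER_CUBIC),"s3.png")
E
```

```text
pos [ 0.5144 -0.3308  0.0963] tool shift cm [-0.01 -0.01 -0.17] xang 7.67 z [ 0.003  -0.0029 -1.    ] F [-2.5  2.1 23.5] w 0.022271201422297347 t 11.2167
```

View pics/s3.png

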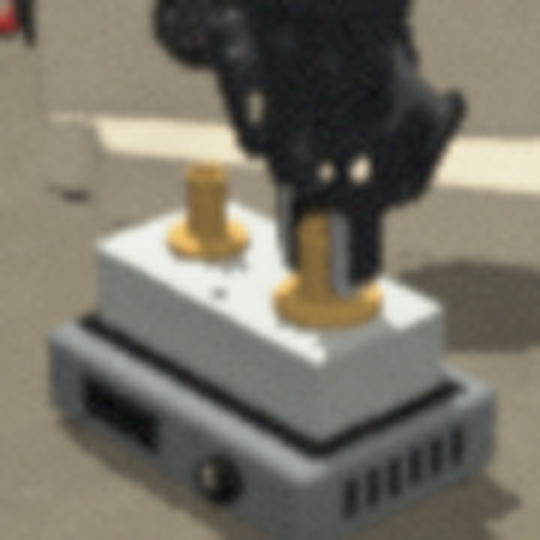

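The sleeve's flange, at about (328,300), appears to sit on the block, and the force slope has risen from about 0.5–1 to 2 N/mm. I'll press slightly more, then ease off and open.

Emit:
jog_arm --plan "0 0 0 0 0 0.1 255;0 0 0 0 0 0.05 255;0 0 0 0 0 0 255;0 0 0 0 0 0 255"

```text
time_s: 11.55
position: [0.5144, -0.3308, 0.0951]
tool_rot: [[0.991, 0.134, 0.003], [0.134, -0.991, -0.003], [0.003, 0.004, -1.0]]
ft_force: [-3.6, 2.5, 25.2]
grip_width: 0.0221
gripper_force: 61.7
```

Emit:
jog_arm --plan "0 0 0 0 0 -0.2 255;0 0 0 0 0 -0.3 255;0 0 0 0 0 -0.3 255;0 0 0 0 0 0 255;0 0 0 0 0 0 255"

```text
time_s: 11.97
position: [0.5143, -0.3307, 0.1016]
tool_rot: [[0.991, 0.134, 0.002], [0.134, -0.991, -0.002], [0.002, 0.003, -1.0]]
ft_force: [-0.9, 0.7, 12.9]
grip_width: 0.0221
gripper_force: 60.4
```

Emit:
jog_arm --plan "0 0 0 0 0 -0.3 255;0 0 0 0 0 -0.2 255;0 0 0 0 0 0 255;0 0 0 0 0 0 255"

```text
time_s: 12.3
position: [0.5142, -0.3307, 0.1056]
tool_rot: [[0.991, 0.133, 0.002], [0.133, -0.991, -0.002], [0.001, 0.002, -1.0]]
ft_force: [1.8, -1.1, 6.7]
grip_width: 0.0223
gripper_force: 59.8
```

Emit:
jog_arm --plan "0 0 0 0 0 0 150;0 0 0 0 0 0 110;0 0 0 0 0 0 90;0 0 0 0 0 0 90;0 0 0 0 0 0 90"

```text
time_s: 12.72
position: [0.5136, -0.33, 0.1045]
tool_rot: [[0.991, 0.134, -0.001], [0.134, -0.991, 0.001], [-0.001, -0.001, -1.0]]
ft_force: [-0.1, 0.3, 0.5]
grip_width: 0.0548
gripper_force: 0.0
```

Emit:
jog_arm --plan "0 0 0 0 0 -1 90;0 0 0 0 0 -2 90;0 0 0 0 0 -3 90;0 0 0 0 0 -3 90;0 0 0 0 0 -3 90;0 0 0 -3 0 0 90;0 0 0 -3 0 0 90;0 0 0 -3 0 0 90;0 0 0 0 0 0 90"

```text
time_s: 13.47
position: [0.421, -0.3425, 0.226]
tool_rot: [[0.991, 0.131, -0.001], [0.131, -0.991, -0.001], [-0.001, 0.0, -1.0]]
ft_force: [-0.1, -0.4, 0.7]
grip_width: 0.0552
gripper_force: 0.0
```

```bash
python3 - <<'E'
from h import *
np.set_printoptions(precision=4,suppress=True)
delta([.5143,-.3307,.11])
im=imaging.get_image("scene"); t=imaging.get_image("top")
for n,I in(("scene",im),("top",t)):
    P=cloud(I); hsv=cv2.cvtColor(I["pixels"],cv2.COLOR_RGB2HSV)
    br=(hsv[...,0]>8)&(hsv[...,0]<28)&(hsv[...,1]>110)
    for nm,c in(("new",(.5138,-.3302)),("old",(.503,-.2547))):
        d=np.hypot(P[...,0]-c[0],P[...,1]-c[1])
        Z=P[...,2][br&(d<.03)]; Z=Z[Z>.09]
        if len(Z): print(n,nm,len(Z),"flange",np.median(Z[Z<.112]) if (Z<.112).any() else None,"top",np.percentile(Z,95))
    m=(P[...,2]>.085)&(P[...,2]<.099)&(hsv[...,1]<70)&(np.hypot(P[...,0]-.508,P[...,1]+.292)<.06); print(n,"block",np.median(P[...,2][m]))
a=im["pixels"][140:230,220:310]; b=t["pixels"][110:200,205:295]
save(cv2.resize(np.hstack([a,b]),None,fx=4.4,fy=4.4,interpolation=cv2.INTER_CUBIC),"s4.png")
E
```

```text
pos [ 0.421  -0.3425  0.226 ] tool shift cm [ 9.41  0.05 11.59] xang 7.53 z [-0.001  -0.0006 -1.    ] F [-0.1 -0.4  0.7] w 0.055186081321878765 t 13.4667
scene new 183 flange 0.1016408468250467 top 0.13035611338535616
scene old 107 flange 0.10158305177790244 top 0.12916374878703557
scene block 0.09467934577234771
top block 0.09448581498611974
```

View pics/s4.png

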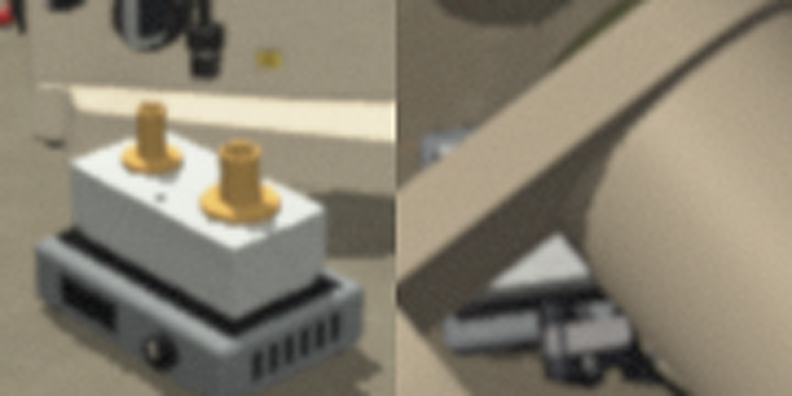

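The new flange height matches the neighbouring seated sleeve's. I'll move the arm clear and check the height from the top camera.

Emit:
jog_arm --plan "0 0 0 -2.5 2.5 0 90;0 0 0 -2.5 2.5 0 90;0 0 0 -2.5 2.5 0 90;0 0 0 -2.5 2.5 0 90;0 0 0 -2.5 2.5 0 90;0 0 0 -2.5 2.5 0 90;0 0 0 -2.5 2.5 0 90;0 0 0 -2.5 2.5 0 90;0 0 0 -2 0 0 90;0 0 0 0 0 0 90"

```text
time_s: 14.4
position: [0.2309, -0.5716, 0.2243]
tool_rot: [[0.991, 0.13, -0.001], [0.13, -0.991, 0.0], [-0.001, -0.0, -1.0]]
ft_force: [0.3, 0.0, -0.5]
grip_width: 0.0554
gripper_force: 0.0
```

```bash
python3 - <<'E'
from h import *
delta([.5143,-.3307,.11])
S={}
for k in range(10):
  for n in("top","scene"):
    I=imaging.get_image(n); P=cloud(I); hsv=cv2.cvtColor(I["pixels"],cv2.COLOR_RGB2HSV)
    br=(hsv[...,0]>8)&(hsv[...,0]<28)&(hsv[...,1]>110)
    for nm,c,rf in(("new",(.5138,-.3302),.021),("old",(.503,-.2547),.016)):
        d=np.hypot(P[...,0]-c[0],P[...,1]-c[1]); z=P[...,2]
        S.setdefault((n,nm,"flange"),[]).append(z[br&(d<rf)&(z>.097)&(z<.107)])
        S.setdefault((n,nm,"top"),[]).append(z[br&(d<.013)&(z>.126)&(z<.137)])
    r=np.hypot(P[...,0]-.508,P[...,1]+.2925); S.setdefault((n,"block",""),[]).append(P[...,2][(r<.02)&(hsv[...,1]<70)])
for k,v in S.items():
    v=np.concatenate(v); print(k,len(v),np.median(v).round(4) if len(v) else None)
# tilt of new flange (top)
E
```

```text
pos [ 0.2309 -0.5716  0.2243] tool shift cm [ 31.25 -20.18  11.41] xang 7.49 z [-8.e-04  4.e-04 -1.e+00] F [ 0.3  0.  -0.5] w 0.05540903761499401 t 14.4
('top', 'new', 'flange') 1928 0.1012
('top', 'new', 'top') 585 0.1306
('top', 'old', 'flange') 1198 0.101
('top', 'old', 'top') 379 0.1302
('top', 'block', '') 2723 0.0949
('scene', 'new', 'flange') 619 0.1016
('scene', 'new', 'top') 293 0.1292
('scene', 'old', 'flange') 312 0.1014
('scene', 'old', 'top') 150 0.1288
('scene', 'block', '') 694 0.0949
```

```bash
python3 -c "
from h import *
print(job.close_job())"
```

```text
the job is handed in; nothing more can be done
None
```

The wide brass sleeve is pressed home in the empty well and released, and the job is handed in. The highest reading was about 25 N, the flange measured within about 0.3 mm of flush, and I touched nothing else.

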